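# Bring the orange-capped tube to the front of the centrifuge

## Task

The run is over and the orange-capped tube is to be unloaded next: by pushing gently with a fingertip on the arms of the centrifuge's rotor, turn it, either way round, until the bucket with the orange cap is at the front of the bowl in line with the lid catch, and leave the rotor standing still there. Push only on the arms or their forks: keep off the buckets, the tubes and the nut in the middle, do not send the rotor spinning, and leave the tube rack and the bottle on the bench where they are.

Things in the scene. Friction and masses are not known exactly. Their poses are not given: they have to be found in the camera images.
- centrifuge: Fixed bench centrifuge, cream, 480 deep x 350 wide; flat top (deck) 215 mm above the bench around an open round bowl of 154 mm inner radius, bowl floor 74 mm above the bench. Origin: on the vertical axis of bowl and rotor, at bench height. Its -x axis points to its front (sloping panel with display and keys, front edge 265 mm from the axis), z up.
- lid_foot (a point): Foot of the open lid: middle of its hinge edge, at the back of the machine, 220 mm from the rotor axis, 215 mm above the bench. The lid is fixed, 345 mm wide and 30 mm thick; it stands up from here, leaning 17 degrees back away from the bowl, to 580 mm above the bench.
- lid_catch (a point): The lid catch: a black block with a steel plate, 20 x 64 mm, 6 mm high, in the middle of the front rim of the bowl, 176 mm from the axis; this point is on its top.
- front_place (a point): The point straight in front of the axis, in line with the lid catch, where the mouth of the orange bucket has to come: 95 mm from the axis, 198 mm above the bench.
- rotor: The rotor's aluminium cross: four arms at right angles, 16 mm thick. Origin on the axis at their mid height, 188 mm above the bench; its own -x axis points along the arm of the orange bucket (in line with the centrifuge's -x axis when that is at the front). Each arm: bar 18 mm wide out to 64 mm, then a fork 50 mm wide with flat sides out to 108 mm, a bucket between its prongs.
- rotor_arms (a point): Rotor axis at the level of the arms' top, 196 mm above the bench. The rotor turns freely both ways without stops (friction about 0.08 N m, 0.006 kg m2), coasts a few degrees after a brisk push, then stays. Between arms the bowl is empty: 95 mm from the axis, half-way between two arms, a finger has 42 mm to either fork's side.
- lock_nut: The black round nut in the middle that holds the rotor down, 30 mm across, its top 210 mm above the bench; origin on the axis, at its underside.
- orange_bucket (a point): Centre of the mouth of the bucket that holds the orange-capped tube, 95 mm from the axis, 198 mm above the bench.
- bucket_orange: Steel bucket, 30 mm across, holding the tube with the bright orange cap. Origin on its two side pins, 95 mm from the axis and 188 mm above the bench; mouth 10 mm higher, foot 58 mm lower. It hangs on the pins and swings outwards when pushed.
- bucket_lilac: Steel bucket, 30 mm across, holding the tube with a lilac cap; a quarter turn anticlockwise (seen from above) from the orange one. Origin on its two side pins, 95 mm from the axis and 188 mm above the bench; mouth 10 mm higher, foot 58 mm lower. It hangs on the pins and swings outwards when pushed.
- bucket_blue: Steel bucket, 30 mm across, holding the tube with a light blue cap; opposite the orange one. Origin on its two side pins, 95 mm from the axis and 188 mm above the bench; mouth 10 mm higher, foot 58 mm lower. It hangs on the pins and swings outwards when pushed.
- bucket_green: Steel bucket, 30 mm across, holding the tube with a green cap; a quarter turn clockwise (seen from above) from the orange one. Origin on its two side pins, 95 mm from the axis and 188 mm above the bench; mouth 10 mm higher, foot 58 mm lower. It hangs on the pins and swings outwards when pushed.
- tube_orange (a joint): How far the blood tube with the bright orange cap (17 mm wide, 20 mm high, top 222 mm above the bench) has been drawn up out of its bucket (m); 0 when seated.
- tube_lilac (a joint): How far the blood tube with a lilac cap (17 mm wide, 20 mm high, top 222 mm above the bench) has been drawn up out of its bucket (m); 0 when seated.
- tube_blue (a joint): How far the blood tube with a light blue cap (17 mm wide, 20 mm high, top 222 mm above the bench) has been drawn up out of its bucket (m); 0 when seated.
- tube_green (a joint): How far the blood tube with a green cap (17 mm wide, 20 mm high, top 222 mm above the bench) has been drawn up out of its bucket (m); 0 when seated.
- tube_rack: Loose blue tube rack with three capped tubes, 85 x 130 mm and 90 mm high over the caps, on the bench in front of the machine. Origin: centre of its underside.
- reagent_bottle: Loose amber bottle, 60 mm across, 130 mm high, on the bench. Origin: centre of its underside.

How it is judged:
By the outcome, as a careful person would: the job done as asked, in the order asked, and still so for the second after the job is handed in, with the robot touching nothing.
It also fails if it takes over 64 s, if anything falls off the work surface, if the arm or the gripper's body presses on something with over 40 N, if the wrist force passes 120 N, or if a joint passes its speed limit or range.

## Robot

A 7-joint arm with a two-finger parallel gripper is mounted at the origin on the work surface. World frame = base frame: x ahead of the robot, y to its left, z up, the work surface at z = 0. Lengths are in m, angles in degrees, forces in N, time in s.
With the tool pointing down it reaches from about 0.425 to 0.875 m from the base axis. Payload 4.7 kg.
Tool frame: the origin (TCP) lies at the very end of the fingers, on their centre line; the grasp point (between the pads) lies 19 mm behind it; z points along the fingers, y is the line along which they close (so a half turn about z gives the same grasp; the last joint's range is limited). The gripper opens to 87 mm and grips with 3 to 60 N. Pads are 19 mm wide; open, the fingers measure 117 mm over their backs; the gripper's body (75 mm by 190 mm) begins 51 mm behind the grasp point.
Start: joints at [-66.4, 18.392, -4.016, 83.108, 1.295, 78.541, -3.26], TCP at [0.252, 0.599, 0.223] pointing down, gripper open.
Joint ranges: [-163.93, 163.93], [-17.29, 119.83], [-79.2, 71.16], [3.27, 140.29], [-89.18, 269.18], [5.43, 117.66], [-154.24, 154.24]. Speed limits (degrees/s): [147.25, 147.25, 180, 180, 180, 180, 180].

## Interface

Orientations are given as [roll, pitch, yaw] about the fixed x, y, z axes, in that order (R = Rz(yaw) Ry(pitch) Rx(roll)).
In Python, from cell import get_obs, eyes, env gives the robot as it stands.
- The arm moves only by the tool servo_tool, never from a script. Its argument "series" is a list that holds one entry, the list of rows, each a list of 7 numbers: the shift along the tool's x, y, z in units of 300 mm (1.0 is 300 mm), then the turn, a rotation vector about the tool's x, y, z in units of pi rad (1.0 is pi rad), then the opening, from 0 (shut) to 1 (fully open). In form: [[[tx, ty, tz, wx, wy, wz, gripper], ...]]. A call has 1 to 12 rows; each row is the pose to reach, as a shift and turn from the pose commanded when the call began, along the tool's axes at that moment, turning the shorter way round; what a row does not reach only later rows make up. A row lasts 1/12 s, in which the tool goes at most 41.7 mm and 7.16 degrees, less where a joint would pass 70% of its speed; a pose out of reach is approached as far as the arm can. A call with a number of a shift or a turn outside -1 to 1 is refused whole. A call with a gripper value outside its range is refused whole. The fingers move at their own pace and stop on an object; "grip_force" is the grip in N (left out, the last holds). Time passes only in rows, so rows that repeat a pose let the fingers close. It gives the time, the measured TCP pose, the force, the opening and the grip force at its end, in the units of the state.
- get_obs(): the state, without advancing time (a new reading comes with each control period).
- eyes.read_camera(name): name is "scene" or "top" or "wrist"; returns a dict with "frame" (480x640x3 uint8, red, green, blue), "depth" (480x640 float32, m along the optical axis (not along the pixel's ray), 0 where there is no reading), "fx", "fy", "cx", "cy" (pixels), "origin" and "rotation" of the camera in the world; the wrist camera has in their place "mount" (4x4, takes a point from camera to tool coordinates, whose origin is the TCP and whose axes are the flange's). Camera axes: x right, y down, z forward; pixel columns grow to the right and rows downward; lengths in m; the calibration is good to about 2 mm. A picture is of the moment at which its call begins: read the wrist's pose just before it.
- env.sign_off(): hands the job in; it is judged then, once.
The state is a dict: "time_s": time; "qpos": joint angles; "joint_velocities": joint speeds; "effort": joint torques, N m; "tool_pos": TCP position; "tool_rot": TCP orientation; "force": force on the tool from outside, world axes, zero at the start; "wrist_torque": the same for the moment, N m; "grip_width": finger opening in m; "grasp_force": force on a finger pad.
Only numpy, scipy, OpenCV 4.12 (cv2) and the standard library are available. Lean on these libraries where they do the work, as an engineer would, in place of code of your own. Each camera call takes 0.05 s, during which the arm holds its last target. There are 200 camera calls.

## Working session

There is one attempt and no reset: what is moved stays moved. The work goes in short steps, Python scripts to look and compute and a tool call to move; the robot and the scene stay as the last step left them, time stands still between calls to the robot, and variables do not carry over. Pictures are saved under pics/ and viewed, at most 10 in all, crops included, and the job is handed in when it is done.

Besides the shell and the picture viewer there is one more tool, called by a JSON object that holds its "name" and its "arguments", one argument or row to a line. servo_tool: Moves the arm, as the interface text tells. Shifts and turns lie within -1 to 1; 1 stands for 300 mm of shift or pi rad of turn. Its arguments: {"type":"object","properties":{"series":{"type":"array"},"grip_force":{"type":"number"}},"required":["series"]}

```bash
mkdir -p pics
python3 - <<'E'
from cell import get_obs, eyes
import cv2,numpy as np
o=get_obs();print({k:np.round(v,3).tolist() for k,v in o.items()})
for n in("top","scene"):
    d=eyes.read_camera(n);cv2.imwrite(f"pics/{n}0.png",d["frame"][...,::-1]);np.savez(f"{n}0.npz",**d)
    print(n,d["fx"],d["cx"],d["cy"],d["origin"],np.round(d["rotation"],3).tolist())
E
ls
```

```text
{'time_s': 0.0, 'qpos': [-66.401, 18.44, -4.015, 83.175, 1.294, 78.541, -3.259], 'joint_velocities': [-0.111, 0.061, 0.081, -0.072, -0.054, 0.072, -0.131], 'effort': [0.0, -49.13, -0.404, -31.253, -0.064, 0.044, 0.0], 'tool_pos': [0.252, 0.599, 0.221], 'tool_rot': [-179.89, 0.005, 157.21], 'force': [-0.351, 0.232, 0.215], 'wrist_torque': [-0.014, -0.036, -0.048], 'grasp_force': 0.0, 'grip_width': 0.087}
top 489.51005953418905 323.9662952875477 243.43501412886226 [0.44670463 0.06894897 1.215596  ] [-173.327, 1.75, -89.689]
scene 564.8241342497502 309.93992257684545 233.7223545718718 [1.22070939 0.26410379 1.21993376] [-147.615, 0.199, 103.706]
pics
scene0.npz
top0.npz
```

View pics/top0.png

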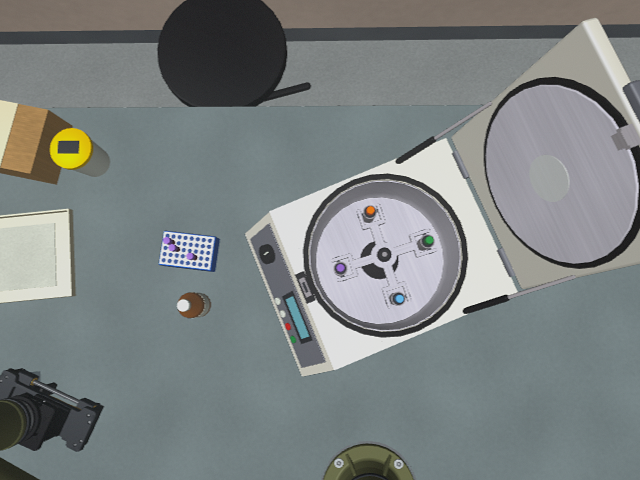

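View pics/scene0.png

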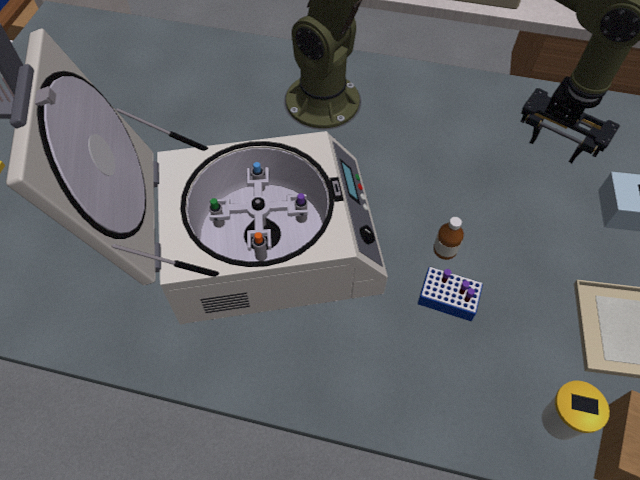

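The top view shows the nut at (384,254), orange cap (370,212), lilac (340,268), green (428,240), blue (399,298) and catch (306,287). The orange arm therefore needs about a quarter turn anticlockwise. The scene view agrees, with the nut at (258,204) and the orange cap at (258,239). Next I'll measure from both views.

```bash
cat > h.py <<'E'
import numpy as np,cv2
from scipy.spatial.transform import Rotation as R
def ray(d,u,v):
    r=np.array(d["rotation"]); M=r if r.shape==(3,3) else R.from_euler('xyz',r,degrees=True).as_matrix()
    return np.array(d["origin"]),M@np.array([(u-d["cx"])/d["fx"],(v-d["cy"])/d["fy"],1])
def atz(d,u,v,z):
    o,k=ray(d,u,v); return o+k*(z-o[2])/k[2]
def tri(a,b):
    (o,k),(p,l)=a,b; s=np.linalg.lstsq(np.c_[k,-l],p-o,rcond=None)[0]
    A,B=o+k*s[0],p+l*s[1]; return (A+B)/2,np.linalg.norm(A-B)
HSV=dict(orange=((6,180,150),(16,255,255)),green=((50,120,40),(75,255,255)),blue=((95,90,150),(108,255,255)),lilac=((125,80,60),(150,255,255)))
def caps(d,box):
    x0,y0,x1,y1=box; h=cv2.cvtColor(d["frame"][y0:y1,x0:x1],cv2.COLOR_RGB2HSV); out={}
    for n,(lo,hi) in HSV.items():
        c=cv2.connectedComponentsWithStats(cv2.inRange(h,lo,hi))
        if c[0]<2: continue
        i=1+np.argmax(c[2][1:,4]); s=c[2][i]; out[n]=(s[0]+s[2]/2-.5+x0,s[1]+s[3]/2-.5+y0,s[4])
    return out
E
python3 - <<'E'
from h import *
T=dict(np.load("top0.npz"));S=dict(np.load("scene0.npz"))
ct=caps(T,(310,190,460,325));cs=caps(S,(190,150,330,265))
print(ct,cs)
for n in ct:
    if n in cs: print(n,tri(ray(T,*ct[n][:2]),ray(S,*cs[n][:2])),atz(T,*ct[n][:2],.212))
print("nut",tri(ray(T,384.5,254.5),ray(S,258,203)),atz(T,384.5,254.5,.21))
a=[atz(T,*ct[n][:2],.213) for n in ct];print("mean caps",np.mean(a,0))
# dark rim circle + catch crop
for d,b,n in((T,(290,165,480,345),"rimT"),(S,(170,130,350,285),"rimS")):
    x0,y0,x1,y1=b;cv2.imwrite(f"pics/{n}.png",cv2.resize(d["frame"][y0:y1,x0:x1,::-1],None,fx=3.2 if n=="rimT" else 4,fy=3.2 if n=="rimT" else 4,interpolation=2))
E
```

```text
{'orange': (np.float64(370.5), np.float64(209.5), np.int32(48)), 'green': (np.float64(428.5), np.float64(239.5), np.int32(51)), 'blue': (np.float64(399.5), np.float64(298.5), np.int32(53)), 'lilac': (np.float64(340.0), np.float64(267.5), np.int32(59))} {'orange': (np.float64(258.0), np.float64(235.0), np.int32(30)), 'green': (np.float64(214.0), np.float64(203.5), np.int32(62)), 'blue': (np.float64(256.0), np.float64(164.0), np.int32(27)), 'lilac': (np.float64(300.5), np.float64(198.0), np.int32(68))}
orange (array([0.63364014, 0.00486597, 0.21924574]), np.float64(0.0008478973966300479)) [0.63511134 0.00398513 0.212     ]
green (array([ 0.57265454, -0.11443856,  0.21036316]), np.float64(0.000691639645219727)) [ 0.57254024 -0.11448073  0.212     ]
blue (array([ 0.45184544, -0.05296952,  0.22026232]), np.float64(0.0006107179387400992)) [ 0.45181315 -0.05368067  0.212     ]
lilac (array([0.51443409, 0.06696077, 0.21142196]), np.float64(0.00022572935397202867)) [0.51436737 0.06707127 0.212     ]
nut (array([ 0.54224153, -0.02434069,  0.20045007]), np.float64(0.0018006359354552747)) [ 0.5415664 -0.0243323  0.21     ]
mean caps [ 0.54336162 -0.02418336  0.213     ]
```

View pics/rimT.png

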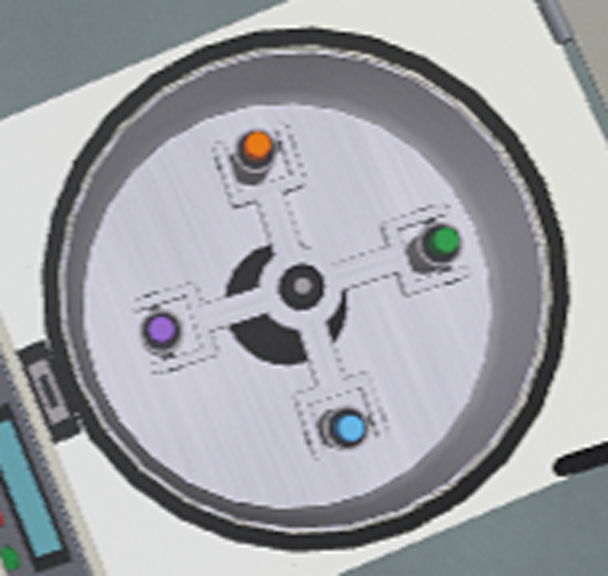

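The top crop shows the four arms clearly, with the catch block centred near (305.6,286.2) in full-image pixels. Next I'll get the machine's heading from the deck edges, the catch and the rim.

Run:
```python
from h import *
T=dict(np.load("top0.npz"));S=dict(np.load("scene0.npz"))
g=cv2.GaussianBlur(T["frame"][...,0].astype(np.float32),(0,0),1)
def edge(p,q,w=7):
    p,q=np.array(p,float),np.array(q,float);n=np.array([-(q-p)[1],(q-p)[0]]);n/=np.linalg.norm(n);P=[]
    ts=np.arange(-w,w+.01,.25)
    for s in np.linspace(0,1,60):
        c=p+s*(q-p);L=(c+ts[:,None]*n).astype(np.float32)
        v=cv2.remap(g,L[:,0],L[:,1],1).ravel();k=np.argmax(abs(np.gradient(v)));P.append(c+ts[k]*n)
    P=np.array(P);f=cv2.fitLine(P.astype(np.float32),cv2.DIST_HUBER,0,.01,.01).ravel()
    a,b=f[2:]-60*f[:2],f[2:]+60*f[:2];A,B=atz(T,*a,.215),atz(T,*b,.215)
    return np.degrees(np.arctan2(*(B-A)[[1,0]]))%180, A[:2],B[:2]
for n,pq in dict(upper=((285,206),(390,162)),lower=((345,364),(455,318)),back=((455,160),(510,278))).items(): print(n,*edge(*pq))
C=np.array([.5425,-.0243])
k=atz(T,305.6,286.2,.221)[:2];v=k-C;print("catch",k,np.linalg.norm(v),np.degrees(np.arctan2(v[1],v[0])))
# outer rim circle (dark ring) from ellipse in top view
d=(T["frame"].max(2)<70).astype(np.uint8);d[:, :290]=0;d[:,480:]=0
cs=max(cv2.findContours(d,0,1)[0],key=cv2.contourArea);h=cv2.convexHull(cs)[:,0]
P=np.array([atz(T,*p,.218)[:2] for p in h]);keep=np.ones(len(P),bool)
for _ in range(4):
    A=np.c_[2*P,np.ones(len(P))];s=np.linalg.lstsq(A[keep],(P**2).sum(1)[keep],rcond=None)[0];r=np.sqrt(s[2]+s[0]**2+s[1]**2)
    e=abs(np.linalg.norm(P-s[:2],axis=1)-r);keep=e<.004
print("rim",s[:2],r,keep.sum(),len(P))
ct=caps(T,(310,190,460,325));cs=caps(S,(190,150,330,265))
off=dict(orange=0,lilac=90,blue=180,green=270)
for z in(.212,.216):
  Z=sum((complex(*(atz(T,*ct[n][:2],z)[:2]-C)))*np.exp(-1j*np.radians(off[n])) for n in off)
  print("orange angle",np.degrees(np.angle(Z)),abs(Z)/4)
  Z=sum((complex(*(atz(S,*cs[n][:2],z)[:2]-C)))*np.exp(-1j*np.radians(off[n])) for n in off)
  print("scene",np.degrees(np.angle(Z)),abs(Z)/4)
```

```text
upper 109.58001790065201 [0.64030979 0.20169688] [ 0.7242479  -0.03428914]
lower 116.55174441293215 [0.30505608 0.0784905 ] [ 0.41255208 -0.13662638]
back 22.41845650020423 [ 0.72007717 -0.18243622] [ 0.4937474  -0.27580792]
catch [0.47555757 0.13676057] 0.17441844884390528 112.5694878658178
rim [ 0.5430452  -0.02371853] 0.1664093983589041 46 50
orange angle 17.61446445954397 0.09569948240680848
scene 17.967971955543906 0.09572099521832864
orange angle 17.614464459543953 0.09531805608765875
scene 17.96797195554388 0.09534112503748764
```

{"name": "servo_tool", "arguments": {
  "series": [
    [[0, 0, -0.2, 0, 0, 0, 0], [-0.96, -0.75, -0.36, 0, 0, 0.318, 0], [-0.96, -0.75, -0.36, 0, 0, 0.318, 0], [-0.96, -0.75, -0.36, 0, 0, 0.318, 0], [-0.96, -0.75, -0.36, 0, 0, 0.318, 0], [-0.96, -0.75, -0.36, 0, 0, 0.318, 0], [-0.96, -0.75, -0.36, 0, 0, 0.318, 0], [-0.96, -0.75, -0.36, 0, 0, 0.318, 0], [-0.96, -0.75, -0.36, 0, 0, 0.318, 0], [-0.96, -0.75, -0.36, 0, 0, 0.318, 0], [-0.96, -0.75, -0.36, 0, 0, 0.318, 0], [-0.96, -0.75, -0.36, 0, 0, 0.318, 0]]
  ]
}}

```text
time_s: 1.1
tool_pos: [0.4317, 0.2778, 0.3311]
tool_rot: [179.9, -0.0, 99.6]
force: [-0.9, 0.9, -0.1]
grip_width: 0.015
grasp_force: 0.0
```

{"name": "servo_tool", "arguments": {
  "series": [
    [[-1, 0.444, 0.1, 0, 0, 0, 0], [-1, 0.444, 0.1, 0, 0, 0, 0], [-1, 0.444, 0.1, 0, 0, 0, 0], [-1, 0.444, 0.1, 0, 0, 0, 0], [-1, 0.444, 0.1, 0, 0, 0, 0], [-1, 0.444, 0.1, 0, 0, 0, 0], [-1, 0.444, 0.1, 0, 0, 0, 0], [-1, 0.444, 0.1, 0, 0, 0, 0], [-1, 0.444, 0.1, 0, 0, 0, 0]]
  ]
}}

```text
time_s: 1.85
tool_pos: [0.615, 0.0004, 0.2982]
tool_rot: [-179.8, 0.3, 99.5]
force: [-1.9, -0.3, -0.3]
grip_width: 0.0002
grasp_force: 0.0
```

{"name": "servo_tool", "arguments": {
  "series": [
    [[-0.25, 0, 0, 0, 0, 0, 0], [-0.25, 0, 0, 0, 0, 0, 0], [-0.25, 0, 0, 0, 0, 0, 0], [-0.25, 0, 0, 0, 0, 0, 0], [-0.25, 0, 0, 0, 0, 0, 0]]
  ]
}}

```text
time_s: 2.27
tool_pos: [0.6263, -0.0636, 0.2997]
tool_rot: [-179.9, -0.1, 100.1]
force: [0.6, -0.1, -0.5]
grip_width: 0.0004
grasp_force: 0.0
```

Run:
```python
from h import *
from cell import get_obs,eyes
o=get_obs();print(o["tool_pos"],o["tool_rot"],o["qpos"])
d=eyes.read_camera("scene");cv2.imwrite("pics/s1.png",cv2.resize(d["frame"][90:290,140:400,::-1],None,fx=3,fy=3,interpolation=2))
```

```text
[ 0.62629031 -0.06364889  0.29967138] [-1.79938369e+02 -9.67589436e-02  1.00097865e+02] [-22.46702586  15.86191749  32.81336023  80.26370597  -8.60507742
  86.43728622  19.99187052]
```

View pics/s1.png

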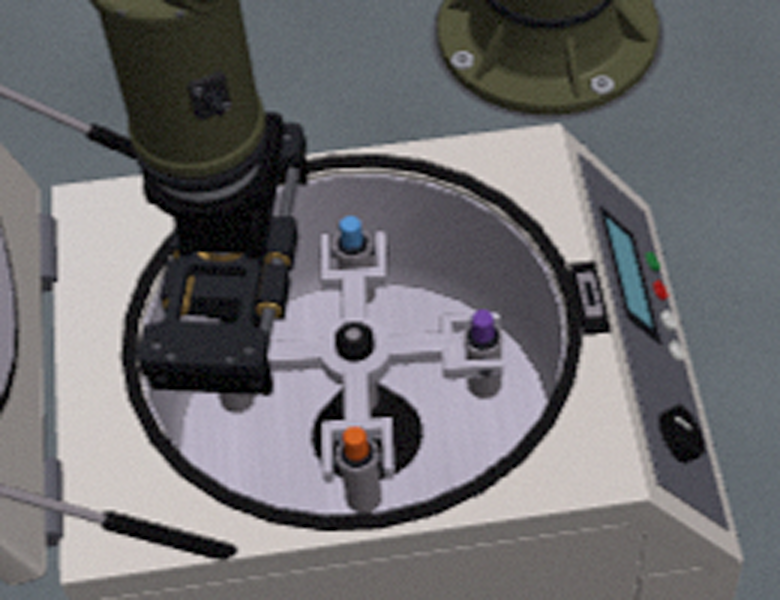

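The picture shows the closed gripper over the gap between the green and orange arms. The orange cap, at crop (356,440), is clear of it. I'll descend now.

{"name": "servo_tool", "arguments": {
  "series": [
    [[0, 0, 0.1, 0, 0, 0, 0], [0, 0, 0.2, 0, 0, 0, 0], [0, 0, 0.28, 0, 0, 0, 0], [0, 0, 0.34, 0, 0, 0, 0], [0, 0, 0.38, 0, 0, 0, 0], [0, 0, 0.397, 0, 0, 0, 0], [0, 0, 0.397, 0, 0, 0, 0], [0, 0, 0.397, 0, 0, 0, 0]]
  ]
}}

```text
time_s: 2.98
tool_pos: [0.6269, -0.0653, 0.1824]
tool_rot: [179.9, -0.0, 100.0]
force: [0.3, -0.3, 0.1]
grip_width: 0.0002
grasp_force: 0.0
```

```bash
cat >> h.py <<'E'
C=np.array([.5427,-.0241])
def pushpose(th,gap=0):  # finger pose (x,y,yaw) touching clockwise side of orange arm at angle th
    t=np.radians(th);c,s=np.cos(t),np.sin(t)
    l=np.array([.086,-.0345-gap]);p=C+[c*l[0]-s*l[1],s*l[0]+c*l[1]];return p[0],p[1],th+90
def rows(start,poses):
    x,y,w=start;a=np.radians(w);X=np.array([np.cos(a),np.sin(a)]);Y=np.array([np.sin(a),-np.cos(a)])
    for p in poses:
        d=np.array(p[:2])-[x,y];print([round(float(v),3) for v in(d@X/.3,d@Y/.3)]+[0,0,0]+[round(-(p[2]-w)/180,3),0])
E
python3 - <<'E'
from h import *
from cell import get_obs
o=get_obs();print(o["tool_pos"],o["tool_rot"])
s=(.627,-.0665,100.0)
print(pushpose(17.8,.004)); rows(s,[pushpose(17.8,.015),pushpose(17.8,.004)]+[pushpose(17.8+k) for k in np.arange(1,37,3.5)][:10])
E
```

```text
[ 0.62691831 -0.06529421  0.18238781] [ 1.79921723e+02 -1.14937977e-03  1.00031742e+02]
(np.float64(0.6363523970169035), np.float64(-0.03446718539374526), 107.8)
[0.063, 0.054, 0, 0, 0, -0.043, 0]
[0.1, 0.049, 0, 0, 0, -0.043, 0]
[0.118, 0.049, 0, 0, 0, np.float64(-0.049), 0]
[0.137, 0.052, 0, 0, 0, np.float64(-0.068), 0]
[0.155, 0.055, 0, 0, 0, np.float64(-0.088), 0]
[0.174, 0.056, 0, 0, 0, np.float64(-0.107), 0]
[0.193, 0.057, 0, 0, 0, np.float64(-0.127), 0]
[0.212, 0.056, 0, 0, 0, np.float64(-0.146), 0]
[0.231, 0.054, 0, 0, 0, np.float64(-0.166), 0]
[0.249, 0.051, 0, 0, 0, np.float64(-0.185), 0]
[0.268, 0.046, 0, 0, 0, np.float64(-0.204), 0]
[0.286, 0.041, 0, 0, 0, np.float64(-0.224), 0]
```

Run:
```python
from h import *
s=(.627,-.0658,100.0)
for th in (17.8,40,62,84):
    print(th);P=[pushpose(th+k) for k in (np.arange(1,12)*2)]
    if th==17.8: P=[pushpose(th,.018),pushpose(th,.008),pushpose(th,.003)]+[pushpose(th+k) for k in (.5,2,4,6.5,9,12,15,18,22.2)][:9]; st=s
    else: st=pushpose(th)
    rows(st,P)
```

```text
17.8
[0.051, 0.055, 0, 0, 0, -0.043, 0]
[0.084, 0.051, 0, 0, 0, -0.043, 0]
[0.101, 0.048, 0, 0, 0, -0.043, 0]
[0.113, 0.048, 0, 0, 0, -0.046, 0]
[0.121, 0.049, 0, 0, 0, -0.054, 0]
[0.132, 0.052, 0, 0, 0, -0.066, 0]
[0.145, 0.054, 0, 0, 0, -0.079, 0]
[0.158, 0.055, 0, 0, 0, -0.093, 0]
[0.175, 0.056, 0, 0, 0, -0.11, 0]
[0.191, 0.056, 0, 0, 0, -0.127, 0]
[0.207, 0.056, 0, 0, 0, -0.143, 0]
[0.229, 0.053, 0, 0, 0, -0.167, 0]
40
[0.01, 0.004, 0, 0, 0, np.float64(-0.011), 0]
[0.02, 0.007, 0, 0, 0, np.float64(-0.022), 0]
[0.031, 0.01, 0, 0, 0, np.float64(-0.033), 0]
[0.041, 0.013, 0, 0, 0, np.float64(-0.044), 0]
[0.052, 0.016, 0, 0, 0, np.float64(-0.056), 0]
[0.062, 0.018, 0, 0, 0, np.float64(-0.067), 0]
[0.073, 0.019, 0, 0, 0, np.float64(-0.078), 0]
[0.083, 0.021, 0, 0, 0, np.float64(-0.089), 0]
[0.094, 0.022, 0, 0, 0, np.float64(-0.1), 0]
[0.105, 0.022, 0, 0, 0, np.float64(-0.111), 0]
[0.116, 0.022, 0, 0, 0, np.float64(-0.122), 0]
62
[0.01, 0.004, 0, 0, 0, np.float64(-0.011), 0]
[0.02, 0.007, 0, 0, 0, np.float64(-0.022), 0]
[0.031, 0.01, 0, 0, 0, np.float64(-0.033), 0]
[0.041, 0.013, 0, 0,
[... 168 characters left out ...]
[0.083, 0.021, 0, 0, 0, np.float64(-0.089), 0]
[0.094, 0.022, 0, 0, 0, np.float64(-0.1), 0]
[0.105, 0.022, 0, 0, 0, np.float64(-0.111), 0]
[0.116, 0.022, 0, 0, 0, np.float64(-0.122), 0]
84
[0.01, 0.004, 0, 0, 0, np.float64(-0.011), 0]
[0.02, 0.007, 0, 0, 0, np.float64(-0.022), 0]
[0.031, 0.01, 0, 0, 0, np.float64(-0.033), 0]
[0.041, 0.013, 0, 0, 0, np.float64(-0.044), 0]
[0.052, 0.016, 0, 0, 0, np.float64(-0.056), 0]
[0.062, 0.018, 0, 0, 0, np.float64(-0.067), 0]
[0.073, 0.019, 0, 0, 0, np.float64(-0.078), 0]
[0.083, 0.021, 0, 0, 0, np.float64(-0.089), 0]
[0.094, 0.022, 0, 0, 0, np.float64(-0.1), 0]
[0.105, 0.022, 0, 0, 0, np.float64(-0.111), 0]
[0.116, 0.022, 0, 0, 0, np.float64(-0.122), 0]
```

{"name": "servo_tool", "arguments": {
  "series": [
    [[0.025, 0.028, 0, 0, 0, -0.02, 0], [0.051, 0.055, 0, 0, 0, -0.043, 0], [0.084, 0.051, 0, 0, 0, -0.043, 0], [0.101, 0.048, 0, 0, 0, -0.043, 0], [0.113, 0.048, 0, 0, 0, -0.046, 0], [0.121, 0.049, 0, 0, 0, -0.054, 0], [0.132, 0.052, 0, 0, 0, -0.066, 0], [0.145, 0.054, 0, 0, 0, -0.079, 0], [0.158, 0.055, 0, 0, 0, -0.093, 0], [0.169, 0.056, 0, 0, 0, -0.104, 0], [0.175, 0.056, 0, 0, 0, -0.11, 0], [0.175, 0.056, 0, 0, 0, -0.11, 0]]
  ]
}}

```text
time_s: 3.98
tool_pos: [0.6336, -0.0113, 0.1818]
tool_rot: [180.0, -0.0, 119.8]
force: [-0.4, -0.1, 0.5]
grip_width: 0.0006
grasp_force: 0.0
```

```bash
cat >> h.py <<'E'
def look():
    from cell import get_obs,eyes
    o=get_obs();print(np.round(o["tool_pos"],4),np.round(o["tool_rot"],2),np.round(o["force"],1),"q7",round(o["qpos"][6]),"t",o["time_s"])
    off=dict(orange=0,lilac=90,blue=180,green=270)
    for n,b in(("top",(310,190,460,325)),("scene",(190,150,330,265))):
        d=eyes.read_camera(n);c=caps(d,b)
        for k in c:
            v=atz(d,*c[k][:2],.213)[:2]-C
            print(n,k,c[k][2],"r %.4f orange-angle %.1f"%(np.linalg.norm(v),(np.degrees(np.arctan2(v[1],v[0]))-off[k])%360))
    return d
E
python3 -c "
from h import *
look();print(pushpose(29.8))"
```

```text
[ 0.6336 -0.0113  0.1818] [179.98  -0.   119.8 ] [-0.4 -0.1  0.5] q7 35 t 3.9833
top orange 36 r 0.0972 orange-angle 31.6
top green 12 r 0.1001 orange-angle 30.2
top lilac 56 r 0.0945 orange-angle 31.1
scene orange 9 r 0.0950 orange-angle 34.4
scene green 65 r 0.0943 orange-angle 33.7
scene lilac 67 r 0.0954 orange-angle 29.9
(np.float64(0.6344734306451785), np.float64(-0.011298147492858276), 119.8)
```

{"name": "servo_tool", "arguments": {
  "series": [
    [[0.01, 0.004, 0, 0, 0, -0.011, 0], [0.02, 0.007, 0, 0, 0, -0.022, 0], [0.031, 0.01, 0, 0, 0, -0.033, 0], [0.041, 0.013, 0, 0, 0, -0.044, 0], [0.052, 0.016, 0, 0, 0, -0.056, 0], [0.062, 0.018, 0, 0, 0, -0.067, 0], [0.073, 0.019, 0, 0, 0, -0.078, 0], [0.083, 0.021, 0, 0, 0, -0.089, 0], [0.094, 0.022, 0, 0, 0, -0.1, 0], [0.105, 0.022, 0, 0, 0, -0.111, 0], [0.116, 0.022, 0, 0, 0, -0.122, 0]]
  ]
}}

```text
time_s: 5.0
tool_pos: [0.6222, 0.0214, 0.1814]
tool_rot: [-180.0, 0.0, 141.7]
force: [0.4, -0.4, -0.3]
grip_width: 0.0007
grasp_force: 0.6
```

{"name": "servo_tool", "arguments": {
  "series": [
    [[0.01, 0.004, 0, 0, 0, -0.011, 0], [0.02, 0.007, 0, 0, 0, -0.022, 0], [0.031, 0.01, 0, 0, 0, -0.033, 0], [0.041, 0.013, 0, 0, 0, -0.044, 0], [0.052, 0.016, 0, 0, 0, -0.056, 0], [0.062, 0.018, 0, 0, 0, -0.067, 0], [0.073, 0.019, 0, 0, 0, -0.078, 0], [0.083, 0.021, 0, 0, 0, -0.089, 0], [0.094, 0.022, 0, 0, 0, -0.1, 0], [0.105, 0.022, 0, 0, 0, -0.111, 0], [0.116, 0.022, 0, 0, 0, -0.122, 0]]
  ]
}}

```text
time_s: 5.92
tool_pos: [0.5989, 0.0482, 0.1814]
tool_rot: [-180.0, 0.0, 163.7]
force: [1.2, 0.1, -0.6]
grip_width: 0.0007
grasp_force: 0.5
```

```bash
python3 -c "
from h import *
look();print(pushpose(73.8))"
```

```text
[0.5989 0.0482 0.1814] [-1.7998e+02  2.0000e-02  1.6371e+02] [ 1.2  0.1 -0.6] q7 70 t 5.9167
top green 50 r 0.0962 orange-angle 75.9
top blue 55 r 0.0952 orange-angle 75.6
scene green 71 r 0.0961 orange-angle 77.4
scene blue 30 r 0.0983 orange-angle 74.4
(np.float64(0.5998233672752282), np.float64(0.0488600638098637), 163.8)
```

{"name": "servo_tool", "arguments": {
  "series": [
    [[0.01, 0.004, 0, 0, 0, -0.011, 0], [0.02, 0.007, 0, 0, 0, -0.022, 0], [0.031, 0.01, 0, 0, 0, -0.033, 0], [0.041, 0.013, 0, 0, 0, -0.044, 0], [0.052, 0.016, 0, 0, 0, -0.056, 0], [0.062, 0.018, 0, 0, 0, -0.067, 0], [0.073, 0.019, 0, 0, 0, -0.078, 0], [0.083, 0.021, 0, 0, 0, -0.089, 0], [0.094, 0.022, 0, 0, 0, -0.1, 0], [0.105, 0.022, 0, 0, 0, -0.111, 0], [0.116, 0.022, 0, 0, 0, -0.122, 0], [0.116, 0.022, 0, 0, 0, -0.122, 0]]
  ]
}}

```text
time_s: 7.02
tool_pos: [0.567, 0.0648, 0.1814]
tool_rot: [180.0, -0.0, -174.4]
force: [0.3, 0.2, 0.2]
grip_width: 0.0005
grasp_force: 0.0
```

```bash
python3 -c "
from h import *
look();print(pushpose(95.8))
rows(pushpose(95.8),[pushpose(95.8+k) for k in (1.5,3,4.5,6,7,8,9,10,11,12,13,14,15)])"
```

```text
[0.567  0.0648 0.1814] [ 1.7998e+02 -3.0000e-02 -1.7438e+02] [0.3 0.2 0.2] q7 89 t 7.0167
top green 21 r 0.0958 orange-angle 95.7
top blue 54 r 0.0952 orange-angle 99.2
top lilac 63 r 0.0941 orange-angle 98.7
scene green 68 r 0.0978 orange-angle 99.0
scene blue 31 r 0.0970 orange-angle 95.8
scene lilac 67 r 0.0926 orange-angle 99.0
(np.float64(0.5683325428968597), np.float64(0.06494618321208742), 185.8)
[0.008, 0.003, 0, 0, 0, -0.008, 0]
[0.015, 0.006, 0, 0, 0, -0.017, 0]
[0.023, 0.008, 0, 0, 0, -0.025, 0]
[0.031, 0.01, 0, 0, 0, -0.033, 0]
[0.036, 0.012, 0, 0, 0, -0.039, 0]
[0.041, 0.013, 0, 0, 0, -0.044, 0]
[0.046, 0.014, 0, 0, 0, -0.05, 0]
[0.052, 0.016, 0, 0, 0, -0.056, 0]
[0.057, 0.017, 0, 0, 0, -0.061, 0]
[0.062, 0.018, 0, 0, 0, -0.067, 0]
[0.067, 0.019, 0, 0, 0, -0.072, 0]
[0.073, 0.019, 0, 0, 0, -0.078, 0]
[0.078, 0.02, 0, 0, 0, -0.083, 0]
```

{"name": "servo_tool", "arguments": {
  "series": [
    [[0.008, 0.003, 0, 0, 0, -0.008, 0], [0.015, 0.006, 0, 0, 0, -0.017, 0], [0.023, 0.008, 0, 0, 0, -0.025, 0], [0.031, 0.01, 0, 0, 0, -0.033, 0], [0.036, 0.012, 0, 0, 0, -0.039, 0], [0.041, 0.013, 0, 0, 0, -0.044, 0], [0.046, 0.014, 0, 0, 0, -0.05, 0], [0.052, 0.016, 0, 0, 0, -0.056, 0], [0.057, 0.017, 0, 0, 0, -0.061, 0], [0.057, 0.017, 0, 0, 0, -0.061, 0], [0.057, 0.017, 0, 0, 0, -0.061, 0]]
  ]
}}

```text
time_s: 8.03
tool_pos: [0.5495, 0.0685, 0.1814]
tool_rot: [180.0, -0.0, -163.4]
force: [0.8, 0.2, -0.1]
grip_width: 0.0004
grasp_force: 0.0
```

```bash
python3 -c "
from h import *
look();print(pushpose(106.8))
rows(pushpose(106.8),[pushpose(106.8+k) for k in (.5,1,1.5,2,2.5,3,3.5,4,4.5,5)])"
```

```text
[0.5495 0.0685 0.1814] [ 1.7998e+02 -3.0000e-02 -1.6337e+02] [ 0.8  0.2 -0.1] q7 99 t 8.0333
top blue 51 r 0.0960 orange-angle 110.0
top lilac 62 r 0.0943 orange-angle 109.5
scene green 65 r 0.0981 orange-angle 110.0
scene blue 33 r 0.0967 orange-angle 106.2
scene lilac 69 r 0.0927 orange-angle 108.9
(np.float64(0.5508707881276317), np.float64(0.06820107378234204), 196.8)
[0.003, 0.001, 0, 0, 0, -0.003, 0]
[0.005, 0.002, 0, 0, 0, -0.006, 0]
[0.008, 0.003, 0, 0, 0, -0.008, 0]
[0.01, 0.004, 0, 0, 0, -0.011, 0]
[0.013, 0.005, 0, 0, 0, -0.014, 0]
[0.015, 0.006, 0, 0, 0, -0.017, 0]
[0.018, 0.006, 0, 0, 0, -0.019, 0]
[0.02, 0.007, 0, 0, 0, -0.022, 0]
[0.023, 0.008, 0, 0, 0, -0.025, 0]
[0.025, 0.009, 0, 0, 0, -0.028, 0]
```

{"name": "servo_tool", "arguments": {
  "series": [
    [[0.003, 0.001, 0, 0, 0, -0.003, 0], [0.005, 0.002, 0, 0, 0, -0.006, 0], [0.008, 0.003, 0, 0, 0, -0.008, 0], [0.01, 0.004, 0, 0, 0, -0.011, 0], [0.013, 0.005, 0, 0, 0, -0.014, 0], [0.015, 0.006, 0, 0, 0, -0.017, 0], [0.015, 0.006, 0, 0, 0, -0.017, 0], [0, 0.006, 0, 0, 0, -0.017, 0], [-0.03, 0.006, 0, 0, 0, -0.017, 0], [-0.05, 0.006, 0, 0, 0, -0.017, 0], [-0.05, 0.006, 0, 0, 0, -0.017, 0]]
  ]
}}

```text
time_s: 9.05
tool_pos: [0.5651, 0.0751, 0.1814]
tool_rot: [-180.0, 0.0, -160.3]
force: [-0.3, 0.8, 0.2]
grip_width: 0.0003
grasp_force: 0.0
```

{"name": "servo_tool", "arguments": {
  "series": [
    [[0, 0, -0.05, 0, 0, 0, 0], [0, 0, -0.15, 0, 0, 0, 0], [0, 0, -0.25, 0, 0, 0, 0], [0, 0, -0.35, 0, 0, 0, 0], [0, 0, -0.45, 0, 0, 0, 0], [0, 0, -0.5, 0, 0, 0, 0], [0, 0, -0.5, 0, 0, 0, 0]]
  ]
}}

```text
time_s: 9.63
tool_pos: [0.5656, 0.0745, 0.336]
tool_rot: [-180.0, 0.4, -160.3]
force: [0.1, -0.0, 0.1]
grip_width: 0.0003
grasp_force: 0.0
```

{"name": "servo_tool", "arguments": {
  "series": [
    [[0.147, 0.97, 0, 0, 0, 0, 0], [0.147, 0.97, 0, 0, 0, 0, 0], [0.147, 0.97, 0, 0, 0, 0, 0], [0.147, 0.97, 0, 0, 0, 0, 0], [0.147, 0.97, 0, 0, 0, 0, 0], [0.147, 0.97, 0, 0, 0, 0, 0], [0.147, 0.97, 0, 0, 0, 0, 0], [0.147, 0.97, 0, 0, 0, 0, 0], [0.147, 0.97, 0, 0, 0, 0, 0], [0.147, 0.97, 0, 0, 0, 0, 0]]
  ]
}}

```text
time_s: 10.47
tool_pos: [0.4242, 0.333, 0.3304]
tool_rot: [-179.9, -0.1, -160.3]
force: [0.5, -0.1, 1.2]
grip_width: 0.0007
grasp_force: 0.0
```

```bash
python3 -c "
from h import *
from cell import eyes
look()
d=eyes.read_camera('top');cv2.imwrite('pics/t2.png',cv2.resize(d['frame'][165:345,270:480,::-1],None,fx=3.2,fy=3.2,interpolation=2))"
```

```text
[0.4242 0.333  0.3304] [-1.7992e+02 -8.0000e-02 -1.6028e+02] [ 0.5 -0.1  1.2] q7 69 t 10.4667
top orange 47 r 0.0950 orange-angle 112.0
top green 46 r 0.0962 orange-angle 112.3
top blue 49 r 0.0957 orange-angle 112.7
top lilac 63 r 0.0948 orange-angle 112.0
scene orange 27 r 0.0967 orange-angle 114.7
scene green 65 r 0.0987 orange-angle 112.5
scene blue 34 r 0.0955 orange-angle 109.5
scene lilac 68 r 0.0932 orange-angle 111.7
```

View pics/t2.png

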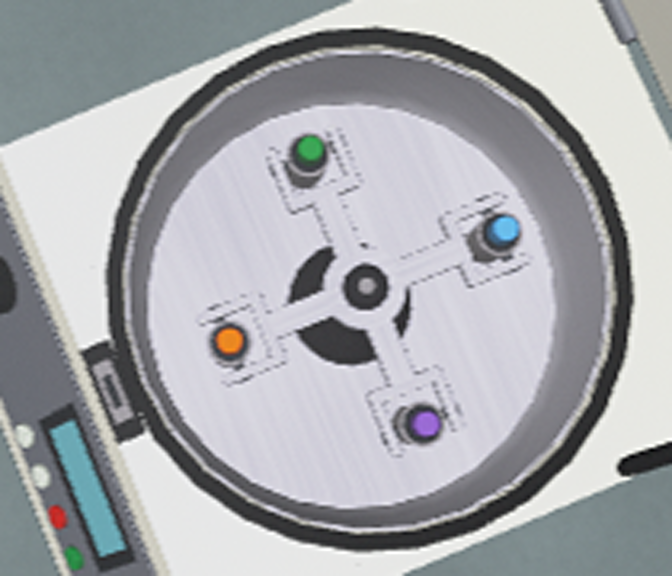

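In the top view the orange cap at crop (230,341) lies in line with the nut (367,287) and the catch (114,391). The measured rotor angle is 112.2° against a target of about 112.6°. The rotor is still and the arm is clear, so I'm handing in.

```bash
python3 -c "
from cell import env
print(env.sign_off())"
```

```text
the job is handed in; nothing more can be done
None
```

The orange-capped bucket is at the front of the bowl, in line with the lid catch to within about half a degree by camera. The rotor is standing still, the arm is clear, and the job was handed in after about 10.5 s of the 64 s.

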